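# Pin the waffle iron to its anchor and secure the pin with a spring clip

## Task

Secure the waffle iron to its table anchor: gently push the lock pin fully home, then take the spring clip (the one with a bowed second leg) from the rack, feel for the pin's cross hole (the pin may have rolled a little) and press the straight leg down through it until the bow snaps over and the flange sits on the pin. Force nothing (stay well below 40 N), let go, and leave the plain pin, sugar can and jug alone.

Things in the scene. Friction and masses are not known exactly. Their poses are not given: they have to be found in the camera images.
- anchor: Dark steel bracket fixed to the table: base 110 x 90 x 6 mm, two ears (36 mm in x, 8 mm thick, outer faces at y = -24 and +24 mm, tops 87 mm high). The lock pin runs along its y, 75 mm above the table. Origin: centre of the underside; z up. A round waffle iron (224 mm wide, 100 mm high, centred at x = +200 mm, handles beyond) is fixed to it.
- lockpin (a joint): Travel (m) of the steel lock pin (diameter 20 mm) along the anchor's +y: 0 drawn back, 0.045 home, with its head (diameter 30, 8 mm thick) at the -y ear. Slides with about 3 N of friction, stays where left, stops hard at home. Starts 25 to 45 mm short. At home its free end is 60 mm from the anchor's origin. It can also roll about its own axis (friction 0.05 N m): see hole_home.
- pin_head (a point): Centre of the outer (-y) round end face of the lock pin's head, the face to push toward the anchor's +y. 75 mm above the table. Axes as the anchor's.
- hole_home (a point): Middle of the pin's 8 mm wide, 20 mm long cross hole once the pin is home: on the pin's axis, 46 mm in +y from the anchor's origin, 75 mm high, 10 mm below the pin's top; fixed, axes as the anchor's. The pin starts rolled up to 0.5 rad either way (not measured), so the hole's top mouth is up to 5 mm off in x and leans; a leg in the mouth can turn the pin.
- rack: Grey steel rack fixed to the table, 160 (x) x 50 (y) mm, its 5 mm top plate 85 mm high, with two slots 27 (x) x 8 (y) mm centred at x = -38 and +38 mm. The spring clip hangs by its flange in one slot, the plain pin in the other (either way round). Origin: centre of the underside; z up.
- clip: Spring clip, about 160 g, hanging upright in the rack: handle (see clip_handle), flange 30 x 16 x 4 mm (x -9 to 21, z 0 to 4 mm), two steel wire legs. Origin: on the straight leg's axis at the flange's underside; z up, x toward the bowed leg. The straight leg is 6 mm thick, its tip at z = -55 mm, blunt, the last 4 mm 4.8 mm thick. Lift 65 mm to clear the rack.
- clip_handle (a point): Middle of the clip's black plastic handle tab: 26 (x) x 10 (y) x 30 (z) mm, to be gripped across y. It is at x = 3, z = 19 mm in the clip's axes; the tab's lower end is 15 mm below it, on the flange. Axes as the clip's.
- bow_nose (a point): Inward kink of the 6 mm wire bow; relaxed at x = 8.2, z = -20.3 mm in the clip's axes. The wire bulges to x = 16 mm above it and flares to x = 15.5, z = -31 mm below. It springs outward (about 0.7 N/mm). The clip's y goes along the lock pin, either way round. The bow meets the pin with the clip's origin about 20 mm above the pin's top; pushing on takes 8 to 20 N until it snaps over.
- plainpin: Bystander hanging in the rack's other slot: same flange and straight leg as the clip but no bow, and a handle only 16 mm high. Same origin and axes. Leave it.
- sugar: Bystander: upright white sugar can, diameter 72 mm, 125 mm high, beyond the rack. Origin: centre of the underside.
- jug: Bystander: clear plastic jug with a handle, diameter 100 mm, 110 mm high, to the left near the robot. Origin: centre of the underside.
There are look-alikes about, which are no part of the job. Leave any orange look-alike of the clip alone.

How it is judged:
On the way, in this order (a step that is already met when the one before it is completed fails the run):
1. the lock pin is pushed fully home while the clip still hangs in the rack (value of joint lockpin above 0.0425 m and distance of clip from where it was at the start of the episode below 0.02 m), for 0.2 s.
2. the clip is lifted out of the rack (height (world z) of clip above 0.135 m and value of joint lockpin above 0.0425 m), for 0.1 s.
3. the straight leg is through the cross hole and the bow has snapped over the pin (distance between clip and hole_home below 0.0135 m and z of clip in the frame of hole_home above 0.005 m and distance between bow_nose and hole_home below 0.016 m and angle between the y axis of clip and the y axis of anchor, either way round below 0.3 rad and angle between clip's own z axis and vertical below 0.75 rad), for 0.1 s.
At the end, for the whole second after the job is handed in: Pin home (within 2.5 mm); clip released, at rest, across the pin (0.3 rad), leaning no more than the pin can roll (0.75 rad), flange down on the pin with the leg through its hole (clip origin within 13.5 mm of the hole's middle, on top), bow snapped over (nose within 16 mm of the hole's middle) (all of step 3 and value of joint lockpin above 0.0425 m and linear speed of clip below 0.01 m/s); the robot touches nothing.
It fails at once if the clip is forced against the pin or its anchor with more than 40 N (contact force between clip and anchor above 40 N).
It fails at once if the robot pushes on the lock pin or its anchor with more than 40 N (contact force between the fingers and anchor above 40 N).
It fails at once if the plain pin is moved by more than 20 mm (distance of plainpin from where it was at the start of the episode above 0.02 m).
It fails at once if the sugar can is moved by more than 30 mm (distance of sugar from where it was at the start of the episode above 0.03 m).
It fails at once if the jug is moved by more than 30 mm (distance of jug from where it was at the start of the episode above 0.03 m).
It also fails if it takes over 72 s, if anything falls off the work surface, if the arm or the gripper's body presses on something with over 40 N, if the wrist force passes 120 N, or if a joint passes its speed limit or range.

## Robot

A 6-joint arm with a two-finger parallel gripper is mounted at the origin on the work surface. World frame = base frame: x ahead of the robot, y to its left, z up, the work surface at z = 0. Lengths are in m, angles in rad, forces in N, time in s.
With the tool pointing down it reaches from about 0.3 to 0.75 m from the base axis. Payload 8.5 kg.
Tool frame: the origin (TCP) lies at the very end of the fingers, on their centre line; the grasp point (between the pads) lies 19 mm behind it; z points along the fingers, y is the line along which they close (so a half turn about z gives the same grasp; the last joint's range is limited). The gripper opens to 88 mm and grips with 3 to 60 N. Pads are 18 mm wide; open, the fingers measure 123 mm over their backs; the gripper's body (75 mm by 187 mm) begins 45 mm behind the grasp point.
Start: joints at [0.935, 0.381, 1.297, -0, 1.464, -0.215], TCP at [0.225, 0.502, 0.239] pointing down, gripper open.
Joint ranges: [-3.11, 3.11], [-0.89, 2.33], [0.22, 2.48], [-1.42, 4.56], [0.17, 2.85], [-2.88, 2.88]. Speed limits (rad/s): [2.39, 2.39, 3.14, 3.14, 3.14, 3.14].

## Interface

Orientations are given as a unit quaternion [x, y, z, w].
In Python, from bench import * gives the robot as it stands.
- The arm moves only by the tool servo_tool, never from a script. Its argument "series" is a list that holds one entry, the list of rows, each a list of 7 numbers: the shift along the tool's x, y, z in units of 40 mm (1.0 is 40 mm), then the turn, a rotation vector about the tool's x, y, z in units of 6 degrees (1.0 is 6 degrees), then the opening, from 0 (shut) to 1 (fully open). A call has 1 to 10 rows; each row shifts and turns the commanded pose from where the row before left it, along the tool's axes as they then stand; what a row does not reach is not made up. A row lasts 1/8 s, in which the tool goes at most 62.5 mm and 10.7 degrees, less where a joint would pass 70% of its speed; a pose out of reach is approached as far as the arm can. A call is refused whole if a number of a shift passes 1 or a number of a turn 1, either way. A call with a gripper value outside its range is refused whole. The fingers move at their own pace and stop on an object; "grip_force" is the grip in N (left out, the last holds). Time passes only in rows, so rows that do not move let the fingers close. It gives the time, the measured TCP pose, the force, the opening and the grip force at its end, in the units of the state.
- sense(): the state, without advancing time (a new reading comes with each control period).
- read_camera(name): name is "scene" or "top" or "wrist"; returns a dict with "color" (400x640x3 uint8, red, green, blue), "z_map" (400x640 float32, m along the optical axis (not along the pixel's ray), 0 where there is no reading), "mtx" (3x3 intrinsics, pixels), "R" (3x3) and "t" (3): a world point X has camera coordinates R X + t. Camera axes: x right, y down, z forward; pixel columns grow to the right and rows downward; lengths in m; the calibration is good to about 2 mm. A picture is of the moment at which its call begins.
- sign_off(): hands the job in; it is judged then, once.
Trained networks look in a picture, given as the dict that the camera call returned (one of the last four; its "shot" number tells which), for a name from the list of things; names that differ only in an ending like _2 or _b are one class to them, and where a whole thing is asked for, a point or a joint stands for the part that bears it (a point fixed in the world has none). Each returns a list of dicts, best first, with "score" (0 to 1); they miss things now and then, are a little off and sometimes report something else, mostly with a low value. They report only what shows in the picture. A call takes as long as a camera call. They do not tell look-alikes from the thing itself.
- look_for(picture, name): "box" ([left, top, right, bottom] in pixels, round what is visible of it).
- silhouettes(picture, name): "region" (400x640 bool, what is visible of it) and "box" ([left, top, right, bottom] in pixels, round what is visible of it).
The state is a dict: "time": time; "joint_positions": joint angles; "dq": joint speeds; "joint_torque": joint torques, N m; "eef_pos": TCP position; "ee_rot": TCP orientation; "ft_force": force on the tool from outside, world axes, zero at the start; "torque": the same for the moment, N m; "width": finger opening in m; "finger_force": force on a finger pad.
Only numpy, scipy, OpenCV 4.12 (cv2) and the standard library are available. Lean on these libraries where they do the work, as an engineer would, in place of code of your own. Each camera call takes 0.05 s, during which the arm holds its last target. There are 200 camera calls.

## Working session

There is one attempt and no reset: what is moved stays moved. The work goes in short steps, Python scripts to look and compute and a tool call to move; the robot and the scene stay as the last step left them, time stands still between calls to the robot, and variables do not carry over. Pictures are saved under pics/ and viewed, at most 10 in all, crops included, and the job is handed in when it is done.

Besides the shell and the picture viewer there is one more tool, called after "Emit:" by a JSON object that holds its "name" and its "arguments". servo_tool: Moves the arm, as the interface text tells. Its arguments: {"type":"object","properties":{"series":{"type":"array"},"grip_force":{"type":"number"}},"required":["series"]}

```bash
mkdir -p pics
cat > h.py <<'E'
from bench import *
import numpy as np, cv2
from scipy.spatial.transform import Rotation as Ro
def cloud(p):
    z=p["z_map"];v,u=np.indices(z.shape);K=p["mtx"]
    c=np.stack([(u-K[0,2])/K[0,0]*z,(v-K[1,2])/K[1,1]*z,z],-1)
    w=(c-p["t"])@p["R"]; w[z==0]=np.nan
    return w
def save(p,n,box=None,s=1):
    im=p["color"][:,:,::-1]
    if box: im=im[box[1]:box[3],box[0]:box[2]]
    cv2.imwrite("pics/"+n,cv2.resize(im,None,fx=s,fy=s,interpolation=cv2.INTER_CUBIC))
E
python3 - <<'E'
from h import *
s=sense();print({k:np.round(v,3) for k,v in s.items()})
P=[]
for c in("scene","top"):
    p=read_camera(c);P.append(p["color"][:,:,::-1]);w=cloud(p)
    print(c,np.round(-p["R"].T@p["t"],3),p["mtx"][0,0])
    for n in("anchor","lockpin","rack","clip","plainpin","sugar","jug"):
        for d in silhouettes(p,n)[:3]:
            q=w[d["region"]]; q=q[~np.isnan(q[:,0])]
            print(n,round(d["score"],2),np.round(d["box"]),np.round(np.median(q,0),3) if len(q) else None,np.round(np.percentile(q,[3,97],axis=0),3).tolist() if len(q) else None)
    np.savez("/tmp/"+c,w=w,c=p["color"])
a=np.vstack(P); cv2.imwrite("pics/a.png",cv2.resize(a,(480,600)))
cv2.imwrite("pics/top.png",P[1]);cv2.imwrite("pics/scene.png",P[0])
E
```

```text
{'time': np.float64(0.0), 'joint_positions': array([ 0.935,  0.381,  1.298, -0.   ,  1.464, -0.215]), 'dq': array([ 0.   ,  0.003, -0.   ,  0.001, -0.   ,  0.   ]), 'joint_torque': array([ 2.0000e-03, -4.3791e+01, -2.2456e+01,  7.2000e-02,  3.5000e-02,
       -0.0000e+00]), 'eef_pos': array([0.224, 0.502, 0.238]), 'ee_rot': array([ 0.209,  0.978, -0.001, -0.   ]), 'ft_force': array([0.431, 0.333, 0.323]), 'torque': array([-0.013, -0.016, -0.   ]), 'finger_force': np.float64(0.0), 'width': np.float64(0.088)}
scene [ 0.952 -0.626  0.752] 418.29185330464736
anchor 0.71 [303. 157. 458. 261.] [0.67  0.068 0.082] [[0.447, -0.014, 0.004], [0.808, 0.164, 0.099]]
lockpin 0.64 [310. 163. 336. 184.] [0.456 0.084 0.08 ] [[0.436, 0.067, 0.044], [0.465, 0.149, 0.088]]
lockpin 0.28 [306. 157. 455. 259.] [0.672 0.067 0.082] [[0.449, -0.014, 0.004], [0.808, 0.162, 0.099]]
rack 0.85 [211. 253. 309. 317.] [ 0.539 -0.253  0.006] [[0.461, -0.298, 0.001], [0.622, -0.21, 0.086]]
clip 0.79 [254. 232. 283. 241.] [ 0.461 -0.103  0.01 ] [[0.423, -0.117, -0.001], [0.485, -0.088, 0.015]]
clip 0.76 [184. 236. 216
[... 753 characters left out ...]
. 245.] [ 0.525 -0.247  0.081] [[0.444, -0.291, -0.001], [0.611, -0.205, 0.088]]
clip 0.59 [356. 226. 372. 252.] [ 0.459 -0.102  0.011] [[0.412, -0.122, -0.001], [0.482, -0.087, 0.017]]
clip 0.48 [353. 136. 372. 149.] [ 0.724 -0.117  0.01 ] [[0.71, -0.149, 0.003], [0.743, -0.099, 0.018]]
clip 0.47 [395. 267. 414. 293.] [ 0.305 -0.214  0.011] [[0.282, -0.231, -0.001], [0.354, -0.197, 0.018]]
plainpin 0.57 [421. 207. 427. 219.] [ 0.493 -0.262  0.1  ] [[0.481, -0.27, 0.084], [0.509, -0.255, 0.107]]
sugar 0.87 [399. 118. 431. 154.] [ 0.712 -0.266  0.118] [[0.69, -0.301, 0.014], [0.752, -0.24, 0.128]]
jug 0.79 [175. 258. 231. 298.] [0.354 0.351 0.025] [[0.308, 0.289, -0.0], [0.399, 0.396, 0.111]]
```

Run:
```python
import cv2,numpy as np
t=cv2.imread("pics/top.png")[90:310,160:450];s=cv2.imread("pics/scene.png")[90:330,180:480]
cv2.imwrite("pics/v1.png",np.hstack([cv2.resize(t,(400,303)),cv2.resize(s,(379,303))]))
z=np.load("/tmp/top.npz");w=z["w"]
# anchor ears tops
m=(abs(w[...,2]-.087)<.004)&(w[...,0]<.51)&(w[...,0]>.39)&(w[...,1]>.0)&(w[...,1]<.2)
v,u=np.nonzero(m)
for a in zip(u,v): print(a,np.round(w[a[1],a[0]],3).tolist())
m=(abs(w[...,2]-.085)<.004)&(w[...,0]<.65)&(w[...,0]>.40)&(w[...,1]<-.18)&(w[...,1]>-.32)
q=w[m][:,:2].astype(np.float32);print(cv2.minAreaRect(q))
```

```text
(np.int64(273), np.int64(227)) [0.48, 0.151, 0.085]
(np.int64(274), np.int64(227)) [0.479, 0.148, 0.085]
(np.int64(272), np.int64(228)) [0.477, 0.154, 0.083]
(np.int64(273), np.int64(228)) [0.476, 0.151, 0.088]
(np.int64(274), np.int64(228)) [0.476, 0.148, 0.089]
(np.int64(272), np.int64(229)) [0.474, 0.154, 0.086]
(np.int64(273), np.int64(229)) [0.474, 0.152, 0.084]
(np.int64(274), np.int64(229)) [0.473, 0.148, 0.088]
(np.int64(286), np.int64(229)) [0.472, 0.116, 0.084]
(np.int64(287), np.int64(229)) [0.471, 0.113, 0.086]
(np.int64(288), np.int64(229)) [0.471, 0.11, 0.086]
(np.int64(272), np.int64(230)) [0.471, 0.154, 0.086]
(np.int64(273), np.int64(230)) [0.472, 0.152, 0.083]
(np.int64(274), np.int64(230)) [0.471, 0.149, 0.085]
(np.int64(279), np.int64(230)) [0.47, 0.135, 0.084]
(np.int64(280), np.int64(230)) [0.47, 0.132, 0.085]
(np.int64(281), np.int64(230)) [0.469, 0.129, 0.09]
(np.int64(282), np.int64(230)) [0.47, 0.127, 0.086]
(np.int64(286), np.int64(230)) [0.469, 0.116, 0.087]
(np.int64(288), np.int64(230)) [0.468, 0.11, 0.086]
(np.int64(272), np.int64(231)) [0.469, 0.155, 0
[... 6642 characters left out ...]
 0.073, 0.086]
(np.int64(303), np.int64(239)) [0.44, 0.07, 0.088]
(np.int64(286), np.int64(240)) [0.441, 0.117, 0.085]
(np.int64(287), np.int64(240)) [0.441, 0.114, 0.088]
(np.int64(301), np.int64(240)) [0.438, 0.076, 0.085]
(np.int64(303), np.int64(240)) [0.438, 0.07, 0.087]
(np.int64(285), np.int64(241)) [0.438, 0.12, 0.087]
(np.int64(286), np.int64(241)) [0.439, 0.117, 0.084]
(np.int64(287), np.int64(241)) [0.437, 0.114, 0.091]
(np.int64(301), np.int64(241)) [0.436, 0.076, 0.083]
(np.int64(302), np.int64(241)) [0.436, 0.073, 0.083]
(np.int64(302), np.int64(242)) [0.433, 0.073, 0.086]
((0.5328032374382019, -0.2505134046077728), (0.16027630865573883, 0.05173921585083008), 19.05838966369629)
```

View pics/v1.png

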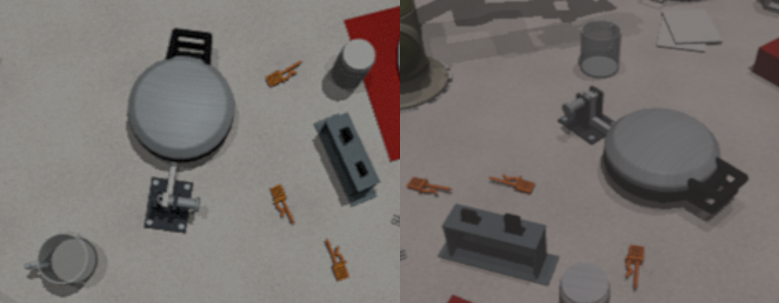

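```bash
cat > fit.py <<'E'
from h import *
from scipy.optimize import least_squares
z=np.load("/tmp/top.npz");w=z["w"].reshape(-1,3);w=w[~np.isnan(w[:,0])]
a=w[(w[:,2]>.02)&(w[:,2]<.13)&(w[:,0]>.5)&(w[:,0]<.85)&(w[:,1]>-.06)&(w[:,1]<.25)]
# iron: upper rim disc
d=a[a[:,2]>.06]
d=d[np.linalg.norm(d[:,:2]-[.65,.08],axis=1)<.16]
print("iron",cv2.minEnclosingCircle(d[:,:2].astype(np.float32)),np.median(d[:,:2],0))
for lo,hi in((.06,.085),(.085,.095),(.095,.12)):
    e=a[(a[:,2]>lo)&(a[:,2]<hi)]; print(lo,len(e),np.percentile(e,[1,50,99],axis=0).round(3).tolist())
# base plate
b=w[(abs(w[:,2]-.006)<.003)&(abs(w[:,0]-.455)<.08)&(abs(w[:,1]-.13)<.08)]
# dark pixels for base
p=np.load("/tmp/top.npz");c=p["c"].astype(int);dk=(c.sum(2)<210);
ww=p["w"]; m=dk&(ww[...,2]<.02)&(abs(ww[...,0]-.46)<.08)&(abs(ww[...,1]-.13)<.08)
print("base",m.sum(),cv2.minAreaRect(ww[m][:,:2].astype(np.float32)))
# ears
for y0 in(.155,.117): 
    q=w[(abs(w[:,2]-.087)<.006)&(abs(w[:,0]-.46)<.025)&(abs(w[:,1]-y0)<.009)]
    cc=q[:,:2].mean(0);u=np.linalg.svd(q[:,:2]-cc)[2][0];print("ear",len(q),cc,np.degrees(np.arctan2(u[1],u[0])))
E
python3 fit.py
```

```text
iron ((0.675382673740387, 0.08197975158691406), 0.13638779520988464) [0.64983108 0.09187189]
0.06 1580 [[0.545, -0.013, 0.061], [0.659, 0.081, 0.078], [0.819, 0.202, 0.085]]
0.085 2140 [[0.562, 0.004, 0.085], [0.65, 0.093, 0.09], [0.747, 0.186, 0.095]]
0.095 1202 [[0.588, 0.031, 0.095], [0.651, 0.094, 0.097], [0.717, 0.157, 0.104]]
base 685 ((0.4750024676322937, 0.12473991513252258), (0.0984361544251442, 0.1461455225944519), 79.1873550415039)
ear 44 [0.46277427 0.15319215] 168.0636278491887
ear 56 [0.45429348 0.11610758] 171.74742050620893
```

Emit:
{"name": "servo_tool", "arguments": {"series": [[[-0.9,-0.8,0,0,0,0,0],[-0.9,-0.8,0,0,0,0,0],[-0.9,-0.8,0,0,0,0,0],[-0.9,-0.8,0,0,0,0,0],[-0.9,-0.8,0,0,0,0,0],[-0.9,-0.8,0,0,0,0,0],[-0.9,-0.8,0,0,0,0,0],[-0.9,-0.8,0,0,0,0,0],[0,0,0,0,0,-1,0],[0,0,0,0,0,-1,0]]]}}

```text
time: 2.05
eef_pos: [0.3832, 0.1501, 0.2388]
ee_rot: [0.105, 0.995, 0.0, 0.0]
ft_force: [0.3, -0.1, 0.7]
width: 0.0003
finger_force: 0.0
```

```bash
cat >> h.py <<'E'
def to(goal,yaw=None,pitchz=None):
    "shift to goal in tool units, plus needed turn about tool z so that tool y has world yaw (deg)"
    s=sense();R=Ro.from_quat(s["ee_rot"]).as_matrix();d=R.T@(np.array(goal)-s["eef_pos"])/.04
    y=np.degrees(np.arctan2(R[1,1],R[0,1]))
    print("pos",s["eef_pos"].round(4),"t",round(float(s["time"]),2),"y-yaw",y.round(2),"zax",R[:,2].round(3),"F",s["ft_force"].round(2),"w",round(float(s["width"]),4))
    print("units",d.round(3),"turnz",None if yaw is None else -(((yaw-y+90)%180)-90)/6)
E
python3 - <<'E'
from h import *
to([.43,.06,.24],79)
p=read_camera("wrist");save(p,"w1.png");np.savez("/tmp/w1",w=cloud(p),c=p["color"])
print(-p["R"].T@p["t"],p["R"].round(2).tolist(),p["mtx"][0,0])
E
```

```text
pos [0.3832 0.1501 0.2388] t 2.05 y-yaw 77.99 zax [ 0.  0. -1.] F [ 0.32 -0.09  0.7 ] w 0.0003
units [-1.613 -1.959 -0.03 ] turnz -0.16822374483896615
[0.31404699 0.16483422 0.38364141] [[0.21, 0.98, -0.0], [0.94, -0.2, 0.27], [0.27, -0.06, -0.96]] 303.1678312046741
```

View pics/w1.png

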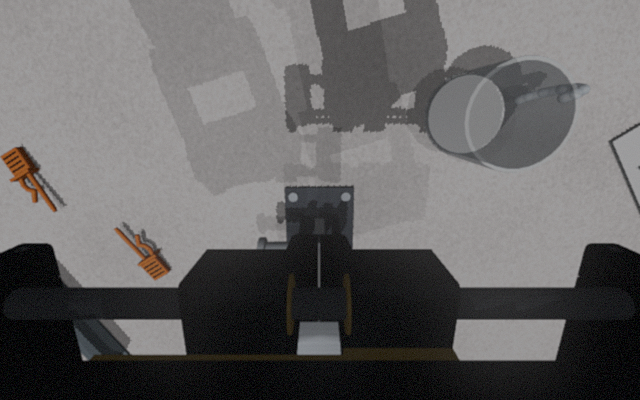

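Emit:
{"name": "servo_tool", "arguments": {"series": [[[-0.9,-0.1,0,0,0,-0.17,0],[-0.9,-0.1,0,0,0,0,0],[-0.9,-0.1,0,0,0,0,0],[-0.9,-0.2,0,0,0,0,0],[0,0,0,0,0,0,0],[0,0,0,0,0,0,0]]]}}

```text
time: 2.85
eef_pos: [0.5196, 0.1031, 0.2386]
ee_rot: [0.097, 0.995, 0.0, -0.0]
ft_force: [0.1, -0.2, -0.0]
width: 0.0005
finger_force: 0.0
```

Run:
```python
from h import *
to([.43,.06,.24],79)
p=read_camera("wrist");save(p,"w2.png");np.savez("/tmp/w2",w=cloud(p),c=p["color"])
w=cloud(p)
c=p["color"].astype(int).sum(2)
m=(w[...,2]<.015)&(c<200)&(abs(w[...,0]-.46)<.1)&(abs(w[...,1]-.13)<.1)
print("base",m.sum(),cv2.minAreaRect(w[m][:,:2].astype(np.float32)))
m=(w[...,2]>.03)&(abs(w[...,0]-.456)<.045)&(abs(w[...,1]-.13)<.13)
q=w[m]
# 2 mm height map in anchor frame guess
o=np.array([.457,.134]);a=np.radians(-11);R=np.array([[np.cos(a),-np.sin(a)],[np.sin(a),np.cos(a)]])
l=(q[:,:2]-o)@R
for lo in range(-90,70,6):
    s=(l[:,1]*1e3>=lo)&(l[:,1]*1e3<lo+6)&(abs(l[:,0])<.03)&(q[:,2]>.06)
    if s.sum()>5: print(lo,s.sum(),(l[s,0]*1e3).min().round(1),(l[s,0]*1e3).max().round(1),(q[s,2]*1e3).max().round(1),(l[s,0]*1e3).mean().round(1))
```

```text
pos [0.5196 0.1031 0.2386] t 2.85 y-yaw 78.87 zax [-0.001  0.    -1.   ] F [ 0.08 -0.2  -0.02] w 0.0005
units [ 1.99  -1.489 -0.033] turnz -0.020844651366381584
base 4045 ((0.4879380464553833, 0.12277541309595108), (0.10031580179929733, 0.17638564109802246), 73.83729553222656)
-72 19 -9.3 14.1 88.3 2.8
-66 195 -12.2 16.1 89.9 1.9
-60 171 -12.2 16.2 88.8 1.5
-54 129 -7.5 11.4 85.4 2.0
-48 134 -7.5 11.4 85.6 1.8
-42 133 -7.5 11.4 85.8 1.7
-36 124 -7.5 11.5 85.5 2.0
-30 122 -6.5 12.7 85.4 2.6
-24 252 -14.5 20.6 88.1 2.7
-18 171 -14.5 20.5 88.2 2.2
-12 124 -6.4 12.6 85.2 3.0
-6 191 -10.9 16.9 86.5 2.2
0 204 -10.8 17.0 86.8 3.3
6 84 -9.9 12.7 86.4 2.6
12 198 -14.5 20.8 87.8 2.9
18 244 -14.3 20.8 87.7 3.1
24 29 -14.3 19.8 88.6 1.2
```

View pics/w2.png

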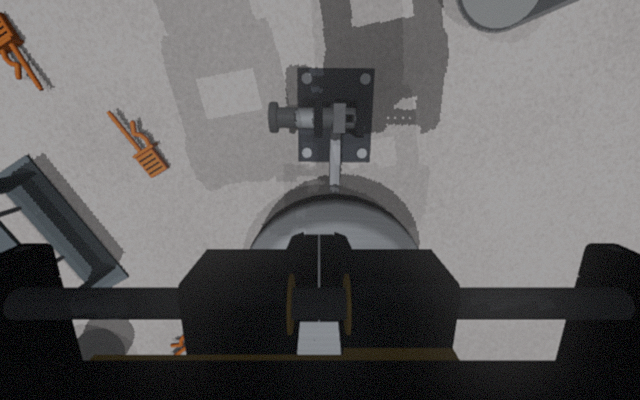

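```bash
cat > ax.py <<'E'
from h import *
w=np.load("/tmp/w2.npz")["w"]; 
o=np.array([.457,.134]);
for ad in(-11,-12,-13):
    a=np.radians(ad);R=np.array([[np.cos(a),-np.sin(a)],[np.sin(a),np.cos(a)]])
    l=(w[...,:2]-o)@R*1e3; z=w[...,2]
    def cx(lo,hi,f=0.04): 
        s=(l[...,1]>lo)&(l[...,1]<hi)&(abs(l[...,0])<30)&(z>.066); x=l[s][:,0]; return round(float((x.min()+x.max())/2),2)
    t=(z>.0845)&(abs(l[...,0]-3)<30)
    e=[]
    for lo,hi in((-35,-5),(5,35)):
        for side in((-15,-8),(13,20)):
            s=t&(l[...,1]>lo)&(l[...,1]<hi)&(l[...,0]>side[0])&(l[...,0]<side[1]); y=l[s][:,1]; e.append((round(float(y.min()),1),round(float(y.max()),1)))
    h=(z>.06)&(abs(l[...,0]-3)<8)&(l[...,1]<-50)
    print(ad,"cx",cx(-66,-60),cx(-52,-32),cx(-23,-14),cx(14,23),"ears",e,"head",l[h][:,1].min())
E
python3 ax.py
```

```text
-11 cx 1.97 1.97 3.07 3.13 ears [(-22.7, -15.2), (-22.9, -16.2), (5.5, 24.3), (5.0, 24.4)] head -66.79221109804307
-12 cx 3.06 2.69 3.4 2.83 ears [(-22.9, -15.4), (-22.7, -15.8), (5.3, 24.2), (5.2, 24.8)] head -66.63122440474054
-13 cx 4.15 3.42 3.72 2.53 ears [(-23.2, -15.5), (-22.4, -15.5), (5.1, 24.0), (5.4, 25.1)] head -66.45898084817631
```

Emit:
{"name": "servo_tool", "arguments": {"series": [[[0.8,-1,0,0,0,0.145,0],[0.8,-0.98,0,0,0,0,0],[0,0,0.9,0,0,0,0],[0,0,0.9,0,0,0,0],[0,0,0.9,0,0,0,0],[0,0,0.9,0,0,0,0],[0,0,0.65,0,0,0,0],[0,0,0,0,0,0,0]]]}}

```text
time: 3.9
eef_pos: [0.4405, 0.0385, 0.0682]
ee_rot: [0.104, 0.995, 0.0, -0.001]
ft_force: [0.5, -0.0, -0.0]
width: 0.0007
finger_force: 0.0
```

Run:
```python
from h import *
to([.4601-.208*.0505,.1341-.978*.0505,.068],78)
```

```text
pos [0.4405 0.0385 0.0682] t 3.9 y-yaw 78.06 zax [-0.003  0.001 -1.   ] F [ 0.54 -0.04 -0.01] w 0.0007
units [0.017 1.177 0.004] turnz 0.009657909289645753
```

Emit:
{"name": "servo_tool", "arguments": {"series": [[[0,0.2,0,0,0,0,0],[0,0.2,0,0,0,0,0],[0,0.2,0,0,0,0,0],[0,0.2,0,0,0,0,0],[0,0.1,0,0,0,0,0],[0,0.1,0,0,0,0,0],[0,0.05,0,0,0,0,0]]]}}

```text
time: 4.78
eef_pos: [0.4505, 0.0792, 0.0687]
ee_rot: [0.104, 0.995, -0.0, 0.0]
ft_force: [0.6, -3.2, 3.2]
width: 0.0004
finger_force: 1.7
```

Emit:
{"name": "servo_tool", "arguments": {"series": [[[0,0.04,0,0,0,0,0],[0,0.04,0,0,0,0,0],[0,0.03,0,0,0,0,0]]]}}

```text
time: 5.15
eef_pos: [0.4514, 0.0833, 0.0687]
ee_rot: [0.104, 0.995, -0.0, 0.0]
ft_force: [-0.2, -4.5, 2.5]
width: 0.0003
finger_force: 1.6
```

Emit:
{"name": "servo_tool", "arguments": {"series": [[[0,0.03,0,0,0,0,0],[0,0.03,0,0,0,0,0]]]}}

```text
time: 5.4
eef_pos: [0.4518, 0.0857, 0.0687]
ee_rot: [0.104, 0.995, -0.0, 0.0]
ft_force: [0.1, -3.6, 2.6]
width: 0.0
finger_force: 1.6
```

Emit:
{"name": "servo_tool", "arguments": {"series": [[[0,0.03,0,0,0,0,0],[0,0.03,0,0,0,0,0]]]}}

```text
time: 5.65
eef_pos: [0.4523, 0.0881, 0.0688]
ee_rot: [0.104, 0.995, -0.0, -0.0]
ft_force: [-0.7, -7.5, 3.8]
width: 0.0003
finger_force: 3.8
```

Emit:
{"name": "servo_tool", "arguments": {"series": [[[0,0.025,0,0,0,0,0],[0,0,0,0,0,0,0]]]}}

```text
time: 5.9
eef_pos: [0.4524, 0.0881, 0.0688]
ee_rot: [0.104, 0.995, -0.001, -0.0]
ft_force: [-1.9, -10.9, 3.6]
width: 0.0002
finger_force: 5.8
```

Emit:
{"name": "servo_tool", "arguments": {"series": [[[0,-0.3,0,0,0,0,0],[0,0,-0.9,0,0,0,0],[0,0,-0.9,0,0,0,0],[-0.55,0.87,0,0,0,0,0],[-0.55,0.87,0,0,0,0,0],[-0.55,0.87,0,0,0,0,0],[0,0,0,0,0,0,0],[0,0,0,0,0,0,0]]]}}

```text
time: 6.9
eef_pos: [0.5355, 0.1653, 0.1403]
ee_rot: [0.104, 0.995, -0.0, -0.001]
ft_force: [-0.0, -0.6, 0.2]
width: 0.0005
finger_force: 0.0
```

Run:
```python
from h import *
to([.4697,.1791,.15],78)
p=read_camera("wrist");w=cloud(p);np.savez("/tmp/w3",w=w,c=p["color"])
c=p["R"]@np.array([.4697,.1791,.08])+p["t"];u=p["mtx"]@c;u=u[:2]/u[2];print(u)
x0=int(np.clip(u[0]-80,0,480));y0=int(np.clip(u[1]-60,0,280));print(x0,y0)
save(p,"w3.png",(x0,y0,x0+160,y0+120),4)
o=np.array([.4601,.1341]);a=np.radians(-12);R=np.array([[np.cos(a),-np.sin(a)],[np.sin(a),np.cos(a)]])
l=(w[...,:2]-o)@R*1e3;z=w[...,2]
for lo in range(-40,70,4):
    s=(l[...,1]>=lo)&(l[...,1]<lo+4)&(abs(l[...,0])<30)&(z>.066)
    if s.sum()>5: x=l[s][:,0];print(lo,s.sum(),x.min().round(1),x.max().round(1),((x.min()+x.max())/2).round(2),(z[s].max()*1e3).round(1))
```

```text
pos [0.5355 0.1653 0.1403] t 6.9 y-yaw 78.04 zax [-0.002  0.    -1.   ] F [-0.01 -0.64  0.17] w 0.0005
units [ 1.68  -0.004 -0.241] turnz 0.00714348504158598
[318.53195477 116.99831334]
238 56
-32 233 -14.5 14.6 0.04 90.1
-28 275 -14.5 14.5 -0.01 90.1
-24 354 -17.5 17.7 0.06 88.8
-20 424 -18.0 17.9 -0.04 88.2
-16 415 -17.3 17.6 0.13 87.6
-12 190 -9.5 9.2 -0.16 85.2
-8 181 -14.1 13.9 -0.09 87.0
-4 289 -14.1 14.0 -0.06 86.7
0 289 -14.1 13.9 -0.08 86.8
4 330 -14.1 13.8 -0.13 86.9
8 180 -10.1 9.1 -0.49 85.2
12 182 -10.2 9.1 -0.53 85.2
16 336 -18.2 17.7 -0.21 88.0
20 379 -18.2 17.7 -0.22 87.7
24 279 -17.4 16.8 -0.29 86.8
28 190 -10.1 9.2 -0.47 85.2
32 191 -10.1 9.2 -0.46 85.4
36 198 -10.1 9.2 -0.45 85.1
40 163 -10.1 9.2 -0.45 84.6
44 119 -10.1 9.2 -0.45 82.9
48 152 -10.1 9.4 -0.36 85.4
52 200 -10.1 9.4 -0.38 85.0
56 188 -10.1 9.4 -0.38 85.1
```

View pics/w3.png

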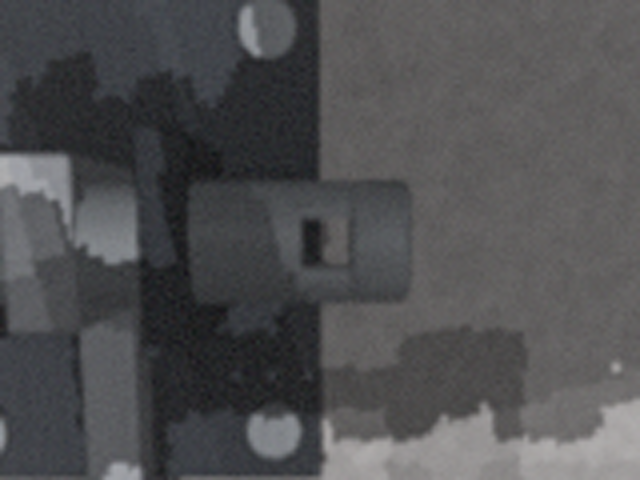

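Emit:
{"name": "servo_tool", "arguments": {"series": [[[-0.44,-0.88,-0.3,0,0,0,0.4],[-0.44,-0.88,-0.3,0,0,0,0.4],[-0.44,-0.88,-0.3,0,0,0,0.4],[-0.44,-0.88,-0.3,0,0,0,0.4],[-0.44,-0.88,-0.3,0,0,0,0.4],[-0.44,-0.88,0,0,0,0,0.4],[-0.44,-0.88,0,0,0,0,0.4],[-0.44,-0.88,0,0,0,0,0.4],[-0.44,-0.88,0,0,0,0,0.4],[-0.44,-0.88,0,0,0,0,0.4]]]}}

```text
time: 8.2
eef_pos: [0.6347, -0.2169, 0.2009]
ee_rot: [0.105, 0.995, 0.0, -0.0]
ft_force: [-0.0, 0.2, -0.4]
width: 0.0356
finger_force: 0.0
```

Emit:
{"name": "servo_tool", "arguments": {"series": [[[0,0,0,0,0,-1,0.4],[0,0,0,0,0,-1,0.4],[0,0,0,0,0,-1,0.4],[0,0,0,0,0,-1,0.4],[0,0,0,0,0,-1,0.4],[0,0,0,0,0,-0.17,0.4],[0,0,0,0,0,0,0.4]]]}}

```text
time: 9.07
eef_pos: [0.635, -0.2154, 0.2008]
ee_rot: [-0.165, 0.986, 0.0, -0.0]
ft_force: [0.3, -0.3, 0.7]
width: 0.0352
finger_force: 0.0
```

Run:
```python
from h import *
to([.569,-.239,.2],109)
p=read_camera("wrist");w=cloud(p);np.savez("/tmp/w4",w=w,c=p["color"])
c=p["R"]@np.array([.569,-.239,.1])+p["t"];u=p["mtx"]@c;u=u[:2]/u[2];print(u)
x0=int(np.clip(u[0]-100,0,440));y0=int(np.clip(u[1]-80,0,240));print(x0,y0)
save(p,"w4.png",(x0,y0,x0+200,y0+160),3)
z=w[...,2];m=(abs(z-.085)<.002)&(abs(w[...,0]-.535)<.1)&(abs(w[...,1]+.25)<.06)
r=cv2.minAreaRect(w[m][:,:2].astype(np.float32));print("rack",r)
m=(z>.108)&(z<.125)&(np.hypot(w[...,0]-.569,w[...,1]+.239)<.03)
r=cv2.minAreaRect(w[m][:,:2].astype(np.float32));print("handle",r,m.sum(),np.percentile(z[m],[50,98]))
m=(z>.087)&(z<.093)&(np.hypot(w[...,0]-.569,w[...,1]+.239)<.03)
r=cv2.minAreaRect(w[m][:,:2].astype(np.float32));print("flange",r,m.sum())
# hole mouth from earlier shot
q=np.load("/tmp/w3.npz");c=q["c"].astype(int).sum(2);zz=q["w"][...,2]
m=zz[100:135,305:335]
v,u=np.nonzero(m<.07);print("hole px",u.min()+305,u.max()+305,v.min()+100,v.max()+100,len(u))
```

```text
pos [ 0.635  -0.2154  0.2008] t 9.07 y-yaw 108.94 zax [-0.  0. -1.] F [ 0.25 -0.25  0.66] w 0.0352
units [ 1.753 -0.023  0.021] turnz -0.010248743912875113
[317.264034   112.02522867]
217 32
rack ((0.5506854057312012, -0.24586722254753113), (0.12489648163318634, 0.05007430166006088), 18.60055923461914)
handle ((0.5659800171852112, -0.24053096771240234), (0.025037460029125214, 0.0095686549320817), 18.67257308959961) 509 [0.11759954 0.11903624]
flange ((0.5690923929214478, -0.23967203497886658), (0.029198627918958664, 0.015818214043974876), 18.713600158691406) 253
hole px 305 334 100 134 256
```

View pics/w4.png

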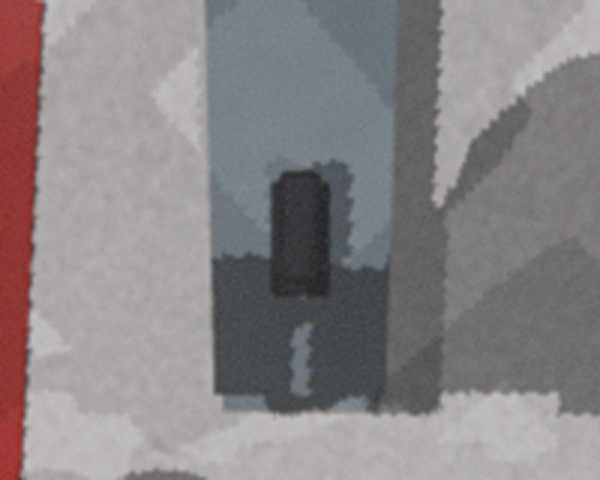

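Emit:
{"name": "servo_tool", "arguments": {"series": [[[0.92,-0.02,0,0,0,0.04,0.4],[0.915,-0.02,0,0,0,0,0.4],[0,0,0.7,0,0,0,0.4],[0,0,0.7,0,0,0,0.4],[0,0,0.7,0,0,0,0.4],[0,0,0.4,0,0,0,0.4],[0,0,0.2,0,0,0,0.4],[0,0,0,0,0,0,0.4]]]}}

```text
time: 10.12
eef_pos: [0.5667, -0.2405, 0.0929]
ee_rot: [-0.163, 0.987, -0.0, 0.0]
ft_force: [-0.4, -0.1, 0.3]
width: 0.0349
finger_force: 0.0
```

Run:
```python
from h import *
to([.566,-.2405,.093],108.7)
```

```text
pos [ 0.5667 -0.2405  0.0929] t 10.12 y-yaw 108.81 zax [ 0. -0. -1.] F [-0.35 -0.12  0.28] w 0.0349
units [ 0.016  0.006 -0.002] turnz 0.018148137131613378
```

Close, then lift (need origin above 0.135 m; I go up about 90 mm).

Emit:
{"name": "servo_tool", "arguments": {"series": [[[0,0,0,0,0,0,0],[0,0,0,0,0,0,0],[0,0,0,0,0,0,0],[0,0,0,0,0,0,0],[0,0,-0.2,0,0,0,0],[0,0,-0.4,0,0,0,0],[0,0,-0.5,0,0,0,0],[0,0,-0.6,0,0,0,0],[0,0,-0.6,0,0,0,0],[0,0,0,0,0,0,0]]], "grip_force": 45}}

```text
time: 11.38
eef_pos: [0.5672, -0.2408, 0.1871]
ee_rot: [-0.164, 0.987, -0.002, 0.002]
ft_force: [0.7, 0.2, -2.5]
width: 0.0096
finger_force: 45.0
```

Run:
```python
from h import *
to([.566,-.2405,.093],108.7)
p=read_camera("wrist");w=cloud(p);np.savez("/tmp/w5",w=w,c=p["color"])
save(p,"w5.png",(200,60,440,300),2)
to([.4697,.1791,.20],78)
```

```text
pos [ 0.5672 -0.2408  0.1871] t 11.38 y-yaw 108.83 zax [ 0.004 -0.003 -1.   ] F [ 0.74  0.23 -2.47] w 0.0096
units [0.031 0.025 2.353] turnz 0.020873195512789284
pos [ 0.5666 -0.2405  0.1854] t 11.43 y-yaw 108.82 zax [ 0.001 -0.001 -1.   ] F [ 0.47 -0.04 -1.46] w 0.0092
units [-1.091 10.71  -0.376] turnz 5.137125138823339
```

View pics/w5.png

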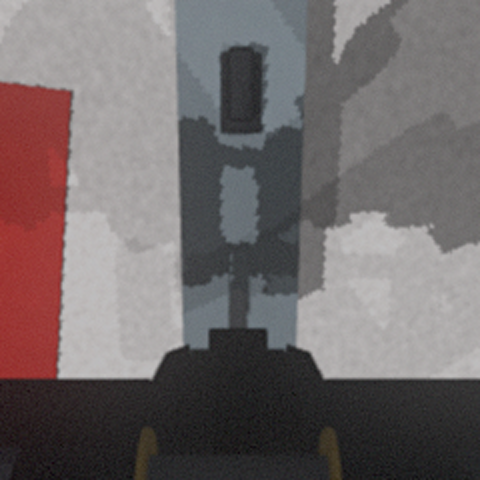

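```bash
cat > leg.py <<'E'
from h import *
def leg(w,tcp,R,pr=True):
    q=(w.reshape(-1,3)-tcp)@R*1e3   # tool frame mm
    s=(q[:,2]>5)&(q[:,2]<80)&(abs(q[:,0])<30)&(abs(q[:,1])<20)
    q=q[s]
    for lo in range(5,75,5):
        t=q[(q[:,2]>=lo)&(q[:,2]<lo+5)]
        if len(t)>1: print(lo,len(t),"x",t[:,0].min().round(1),t[:,0].max().round(1),"y",t[:,1].min().round(1),t[:,1].max().round(1),np.median(t,0).round(1))
    return q
if __name__=="__main__":
    leg(np.load("/tmp/w5.npz")["w"],np.array([.5666,-.2405,.1854]),Ro.from_quat(sense()["ee_rot"]).as_matrix())
E
python3 leg.py
```

```text
5 40 x 6.7 12.4 y -8.3 7.3 [11.8 -0.2  5.8]
20 12 x 5.5 6.8 y -2.7 1.5 [ 6.  -0.9 24.5]
25 20 x 4.0 6.6 y -3.3 2.2 [ 5.7 -0.3 27.6]
30 26 x 4.0 6.5 y -3.4 2.2 [ 5.8 -0.9 31.8]
35 25 x 3.3 6.2 y -3.5 2.3 [ 5.4 -0.3 37.4]
40 23 x 3.1 6.1 y -3.6 2.3 [ 5.7 -0.9 42.1]
45 19 x 4.7 6.2 y -3.0 1.7 [ 5.6 -0.3 47.4]
50 17 x 4.5 6.3 y -3.1 1.8 [ 5.9 -1.  52.1]
55 12 x 4.4 6.1 y -3.2 1.8 [ 5.5 -1.  57.1]
60 5 x 4.4 5.3 y -1.8 1.1 [ 5.1 -0.3 62.1]
```

Run:
```python
from h import *
q=np.load("/tmp/w3.npz");w=q["w"];z=w[...,2];c=q["c"].astype(int).sum(2)
o=np.array([.4601,.1341]);a=np.radians(-12);R=np.array([[np.cos(a),-np.sin(a)],[np.sin(a),np.cos(a)]])
l=(w[...,:2]-o)@R*1e3
t=(z>.0835)&(abs(l[...,0])<5)&(l[...,1]>28)
print("pin end",l[t][:,1].max())
# hole: pixels with low z surrounded: use pixel gap in pin-top columns/rows
for v in range(108,127):
    row=z[v,295:350]; print(v,"".join("#" if k>.07 else "." for k in row), np.round(l[v,300,0],1))
v=117;us=[u for u in range(295,350) if z[v,u]>.07]
for u in us: print(u,l[v,u].round(1),end=" ")
```

```text
pin end 59.85622002631252
108 ########################.#####################......... -5.6
109 ##############################################......... -5.0
110 ##############################################......... -4.4
111 ##################............################......... -3.7
112 ##################............################......... -3.1
113 ##################............################......... -2.5
114 ###################...........################......... -1.9
115 ##################............################......... -1.3
116 #######.###########...........################......... -0.7
117 ###################...........############.###......... -0.0
118 ###################...........################......... 0.6
119 ###################...........################......... 1.2
120 ###################...........################......... 1.8
121 ######.############...........################......... 2.5
122 ###################...........################......... 3.1
123 ##############################################......... 3.7
124 ###########.##################################......... 4.4
125 ##############################################......... 5.0
126 ##############################################......... 5.7
295 [-0.  30.9] 296 [-0.  31.5] 297 [-0.  32.2] 298 [-0.  32.8] 299 [-0.  33.5] 300 [-0.  34.1] 301 [-0.  34.8] 302 [-0.  35.3] 303 [-0.  36.1] 304 [-0.  36.7] 305 [-0.  37.4] 306 [-0. 38.] 307 [-0.  38.6] 308 [-0.  39.3] 309 [-0.  39.9] 310 [-0.  40.6] 311 [-0.  41.2] 312 [-0.  41.8] 313 [ 0.2 42.2] 325 [ 0.  50.2] 326 [-0.  50.8] 327 [-0.  51.5] 328 [-0.  52.1] 329 [-0.  52.7] 330 [-0.  53.4] 331 [-0. 54.] 332 [-0.  54.6] 333 [-0.  55.3] 334 [-0.  55.9] 335 [-0.  56.5] 336 [-0.  57.2] 338 [-0.  58.5] 339 [ 0.  59.3] 340 [-0.  59.8]
```

Emit:
{"name": "servo_tool", "arguments": {"series": [[[0,0,-0.37,0,0,1,0],[0,0,0,0,0,1,0],[0,0,0,0,0,1,0],[0,0,0,0,0,1,0],[0,0,0,0,0,1,0],[0,0,0,0,0,0.137,0]]]}}

```text
time: 12.18
eef_pos: [0.5662, -0.2402, 0.1984]
ee_rot: [0.104, 0.995, 0.0, -0.001]
ft_force: [-0.3, 0.3, -2.6]
width: 0.0095
finger_force: 45.0
```

Emit:
{"name": "servo_tool", "arguments": {"series": [[[0.3,0.6,0,0,0,0,0],[0.45,0.95,0,0,0,0,0],[0.45,0.95,0,0,0,0,0],[0.45,0.95,0,0,0,0,0],[0.45,0.95,0,0,0,0,0],[0.45,0.95,0,0,0,0,0],[0.45,0.95,0,0,0,0,0],[0.45,0.95,0,0,0,0,0],[0.45,0.95,0,0,0,0,0],[0.45,0.95,0,0,0,0,0]]]}}

```text
time: 13.42
eef_pos: [0.4718, 0.155, 0.1992]
ee_rot: [0.104, 0.995, -0.0, -0.0]
ft_force: [-0.5, 0.2, -2.2]
width: 0.0095
finger_force: 45.0
```

Run:
```python
from h import *
to([.47259,.17913,.16],78)
```

```text
pos [0.4718 0.155  0.1992] t 13.43 y-yaw 78.11 zax [-0.001 -0.    -1.   ] F [-0.48  0.19 -2.19] w 0.0095
units [0.105 0.595 0.979] turnz 0.01786240659041975
```

Emit:
{"name": "servo_tool", "arguments": {"series": [[[0.1,0.4,0,0,0,0,0],[0,0.19,0.3,0,0,0,0],[0,0,0.4,0,0,0,0],[0,0,0.2,0,0,0,0],[0,0,0,0,0,0,0]]]}}

```text
time: 14.05
eef_pos: [0.4736, 0.177, 0.1628]
ee_rot: [0.105, 0.994, -0.0, -0.001]
ft_force: [0.7, -0.8, -1.3]
width: 0.0097
finger_force: 45.0
```

Run:
```python
from h import *
from leg import leg
to([.47259,.17913,.147],78)
s=sense();p=read_camera("wrist");w=cloud(p)
leg(w,s["eef_pos"],Ro.from_quat(s["ee_rot"]).as_matrix())
save(p,"w6.png",(240,100,400,240),4)
```

```text
pos [0.4736 0.177  0.1628] t 14.05 y-yaw 77.95 zax [-0.001 -0.    -1.   ] F [ 0.74 -0.84 -1.31] w 0.0097
units [0.034 0.048 0.396] turnz -0.007794778662254013
5 136 x 7.3 12.9 y -8.0 7.6 [11.9  0.3  6. ]
20 3 x 6.5 6.8 y -1.1 0.7 [ 6.6 -0.5 24.8]
25 20 x 4.7 7.0 y -2.4 2.5 [ 6.3  0.1 27.7]
30 28 x 4.5 6.9 y -3.0 2.6 [ 5.9 -0.5 32.4]
35 22 x 4.0 6.8 y -3.1 2.6 [ 6.   0.1 37.1]
40 27 x 3.7 6.5 y -3.2 2.7 [ 6.  -0.6 42.3]
45 19 x 5.2 6.8 y -2.6 2.1 [ 6.4 -0.6 47.6]
50 17 x 5.3 6.9 y -2.7 2.1 [ 6.1  0.1 52.6]
55 16 x 5.2 6.7 y -2.7 2.2 [ 6.2 -0.3 57.4]
60 7 x 5.1 6.0 y -2.8 1.5 [ 5.8 -0.6 62.7]
```

View pics/w6.png

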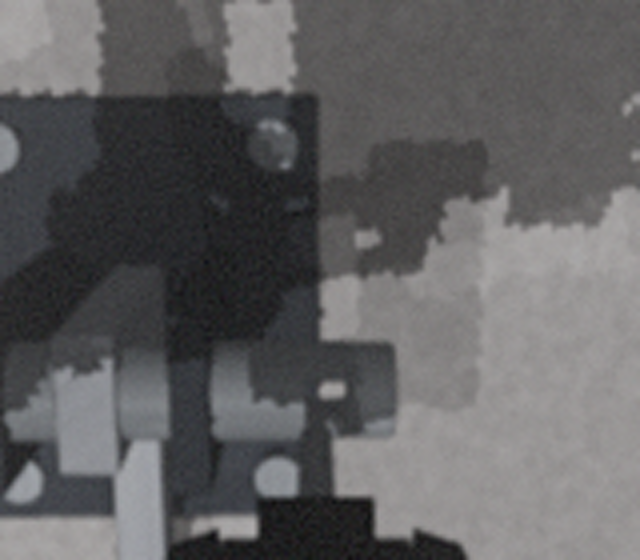

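```bash
cat > rel.py <<'E'
from h import *
def med():
    S=[sense() for _ in range(1)]
    return S[0]
s=sense();p=read_camera("wrist");w=cloud(p);s2=sense()
print("before",s["eef_pos"].round(4),"after",s2["eef_pos"].round(4),"F",s2["ft_force"].round(2))
# camera frame is rigid to the tool: take tool frame from R of nominal yaw 78, and TCP = s2
a=np.radians(78);tx=np.array([-np.sin(a),np.cos(a),0]);ty=np.array([np.cos(a),np.sin(a),0])
C=-p["R"].T@p["t"];print("cam-tcp",[round(float((C-x["eef_pos"])@k)*1e3,1) for x in(s,s2) for k in(tx,ty)])
q=np.stack([(w-C)@tx,(w-C)@ty,w[...,2]],-1)*1e3
x,y,z=q[...,0],q[...,1],q[...,2]
ztcp=s2["eef_pos"][2]*1e3
L=(z>ztcp-60)&(z<ztcp-22)&(abs(x+67)<14)&(abs(y)<20)&(z>90)
xs,ys=q[L][:,0],q[L][:,1]
print("leg axis x",np.percentile(xs,90)-3,"y",(np.percentile(ys,3)+np.percentile(ys,97))/2,L.sum())
H=(z>66)&(z<92)&(abs(x+67)<25)&(abs(y)<25)
v,u=np.nonzero(H);u0,u1,v0,v1=u.min(),u.max(),v.min(),v.max();print(u0,u1,v0,v1)
for r in range(v0,v1+1):
    print(r,"".join("#" if H[r,k] else ("L" if L[r,k] else ".") for k in range(u0,u1+1)),np.round(x[r,u0:u1+1][H[r,u0:u1+1]].mean(),1) if H[r].any() else "")
T=(z>82)&H
print("pin x",x[H&(abs(y)<8)].min(),x[H&(abs(y)<8)].max(),"pin end y",y[T].max())
r=(v0+v1)//2
print([(k,round(float(y[r,k]),1)) for k in range(u0,u1+1) if H[r,k]])
E
python3 rel.py
```

```text
before [0.4738 0.1771 0.1634] after [0.4739 0.1773 0.1637] F [-0.06 -0.16 -1.72]
cam-tcp [70.7, 0.2, 70.7, -0.0]
leg axis x -67.02705326872635 y -0.38956429978976725 152
286 338 173 222
173 ...####.............................................. -47.9
174 ..######............................................. -48.3
175 ..######............................................. -48.4
176 .#######............................................. -48.4
177 .#######............................................. -48.7
178 ########............................................. -48.9
179 ########............................................. -49.6
180 ########............................................. -50.3
181 ########............................................. -51.1
182 ########............................................. -51.8
183 ########............................................. -52.6
184 ########............................................. -53.4
185 ####################################################. -55.8
186 ####################################################. -56.2
187 .#############
[... 2205 characters left out ...]
.......... -82.2
222 ..#####.....................LLLLLLLLLL............... -83.1
pin x -75.4532350061105 -55.78487425011393 pin end y 14.731874107939296
[(287, -24.7), (288, -23.7), (289, -22.9), (290, -22.2), (291, -21.4), (292, -21.0), (293, -20.2), (294, -19.3), (295, -18.7), (296, -17.8), (297, -17.0), (298, -16.2), (299, -15.5), (300, -14.7), (301, -13.9), (302, -13.1), (303, -12.4), (304, -11.6), (305, -10.8), (306, -10.0), (307, -9.3), (308, -8.5), (309, -7.7), (310, -7.0), (311, -6.3), (312, -5.5), (313, -4.7), (314, -3.9), (315, -3.1), (326, 5.3), (327, 6.1), (328, 6.9), (329, 7.7), (330, 8.4), (331, 9.2), (332, 10.0), (333, 10.7), (335, 12.2), (336, 13.0), (337, 13.8), (338, 14.6)]
```

Emit:
{"name": "servo_tool", "arguments": {"series": [[[0.034,0.034,0,0,0,0,0],[0,0,0.15,0,0,0,0],[0,0,0.15,0,0,0,0],[0,0,0.06,0,0,0,0],[0,0,0.04,0,0,0,0],[0,0,0.04,0,0,0,0],[0,0,0,0,0,0,0]]]}}

```text
time: 15.02
eef_pos: [0.4724, 0.1793, 0.1459]
ee_rot: [0.105, 0.995, -0.0, -0.0]
ft_force: [-0.4, -0.2, -2.2]
width: 0.0095
finger_force: 45.0
```

Emit:
{"name": "servo_tool", "arguments": {"series": [[[0,0,0.05,0,0,0,0],[0,0,0.05,0,0,0,0],[0,0,0.05,0,0,0,0],[0,0,0,0,0,0,0]]]}}

```text
time: 15.52
eef_pos: [0.4723, 0.1792, 0.1398]
ee_rot: [0.105, 0.995, -0.0, -0.0]
ft_force: [-0.9, -0.5, -1.7]
width: 0.0094
finger_force: 45.0
```

Emit:
{"name": "servo_tool", "arguments": {"series": [[[0,0,0.1,0,0,0,0],[0,0,0.1,0,0,0,0],[0,0,0.1,0,0,0,0],[0,0,0.1,0,0,0,0],[0,0,0,0,0,0,0]]]}}

```text
time: 16.15
eef_pos: [0.4723, 0.1792, 0.1236]
ee_rot: [0.105, 0.995, -0.0, -0.0]
ft_force: [-0.1, -0.8, -2.3]
width: 0.0095
finger_force: 45.0
```

Emit:
{"name": "servo_tool", "arguments": {"series": [[[0,0,0.08,0,0,0,0],[0,0,0.08,0,0,0,0],[0,0,0.06,0,0,0,0],[0,0,0.05,0,0,0,0],[0,0,0,0,0,0,0]]]}}

```text
time: 16.77
eef_pos: [0.4727, 0.1793, 0.1132]
ee_rot: [0.105, 0.995, 0.0, 0.0]
ft_force: [0.8, 0.4, -1.5]
width: 0.0097
finger_force: 45.0
```

Emit:
{"name": "servo_tool", "arguments": {"series": [[[0,0,0.03,0,0,0,0],[0,0,0.03,0,0,0,0],[0,0,0.03,0,0,0,0],[0,0,0,0,0,0,0]]]}}

```text
time: 17.27
eef_pos: [0.4728, 0.1793, 0.1098]
ee_rot: [0.105, 0.995, 0.0, 0.001]
ft_force: [2.9, -0.5, 3.0]
width: 0.0096
finger_force: 45.0
```

Emit:
{"name": "servo_tool", "arguments": {"series": [[[0,0,0.03,0,0,0,0],[0,0,0.03,0,0,0,0],[0,0,0.03,0,0,0,0],[0,0,0,0,0,0,0]]]}}

```text
time: 17.77
eef_pos: [0.472, 0.1792, 0.1054]
ee_rot: [0.105, 0.995, -0.0, -0.001]
ft_force: [2.8, -0.8, -2.8]
width: 0.01
finger_force: 45.0
```

Emit:
{"name": "servo_tool", "arguments": {"series": [[[0,0,0.03,0,0,0,0],[0,0,0.03,0,0,0,0],[0,0,0.03,0,0,0,0],[0,0,0,0,0,0,0]]]}}

```text
time: 18.27
eef_pos: [0.4722, 0.1792, 0.1021]
ee_rot: [0.105, 0.995, -0.0, -0.0]
ft_force: [3.0, -0.6, -3.0]
width: 0.0095
finger_force: 45.0
```

Emit:
{"name": "servo_tool", "arguments": {"series": [[[0,0,0.03,0,0,0,0],[0,0,0.03,0,0,0,0],[0,0,0.03,0,0,0,0],[0,0,0.03,0,0,0,0],[0,0,0,0,0,0,0]]]}}

```text
time: 18.9
eef_pos: [0.4722, 0.1793, 0.0973]
ee_rot: [0.105, 0.995, -0.0, -0.0]
ft_force: [1.5, 0.2, -3.1]
width: 0.0096
finger_force: 45.0
```

Emit:
{"name": "servo_tool", "arguments": {"series": [[[0,0,0.03,0,0,0,0],[0,0,0.03,0,0,0,0],[0,0,0.02,0,0,0,0],[0,0,0,0,0,0,0]]]}}

```text
time: 19.4
eef_pos: [0.4721, 0.1792, 0.0942]
ee_rot: [0.105, 0.995, -0.0, -0.0]
ft_force: [0.5, 0.6, -2.7]
width: 0.0097
finger_force: 45.0
```

Emit:
{"name": "servo_tool", "arguments": {"series": [[[0,0,0.02,0,0,0,0],[0,0,0.015,0,0,0,0],[0,0,0,0,0,0,0]]]}}

```text
time: 19.77
eef_pos: [0.4723, 0.1793, 0.0929]
ee_rot: [0.105, 0.995, -0.0, -0.0]
ft_force: [0.3, -0.6, -1.1]
width: 0.0096
finger_force: 45.0
```

Emit:
{"name": "servo_tool", "arguments": {"series": [[[0,0,0.02,0,0,0,0],[0,0,0,0,0,0,0]]]}}

```text
time: 20.02
eef_pos: [0.4725, 0.1793, 0.0923]
ee_rot: [0.105, 0.995, 0.0, 0.0]
ft_force: [0.7, -0.1, 1.1]
width: 0.0096
finger_force: 45.0
```

Emit:
{"name": "servo_tool", "arguments": {"series": [[[0,0,0,0,0,0,0.3],[0,0,0,0,0,0,0.3],[0,0,0,0,0,0,0.3],[0,0,-0.2,0,0,0,0.3],[0,0,-0.4,0,0,0,0.3],[0,0,-0.6,0,0,0,0.3],[0,0,-0.9,0,0,0,0.3],[-0.8,0,-0.4,0,0,0,0.3],[-0.8,0,0,0,0,0,0.3],[0,0,0,0,0,0,0.3]]]}}

```text
time: 21.28
eef_pos: [0.5362, 0.1654, 0.1923]
ee_rot: [0.105, 0.994, 0.0, 0.0]
ft_force: [-1.6, 0.2, -0.1]
width: 0.026
finger_force: 0.0
```

Run:
```python
from h import *
to([.4693,.1792,.2],78)
p=read_camera("wrist");w=cloud(p)
z=w[...,2]
m=(z>.108)&(z<.13)&(np.hypot(w[...,0]-.472,w[...,1]-.179)<.03)
print("handle",cv2.minAreaRect(w[m][:,:2].astype(np.float32)),m.sum(),np.percentile(z[m],[50,98]))
m=(z>.086)&(z<.094)&(np.hypot(w[...,0]-.475,w[...,1]-.179)<.03)
print("flange",cv2.minAreaRect(w[m][:,:2].astype(np.float32)),np.median(z[m]))
s=read_camera("scene");c=s["R"]@np.array([.47,.18,.08])+s["t"];u=s["mtx"]@c;u=(u[:2]/u[2]).astype(int)
save(p,"w7.png",(220,60,420,210),3);save(s,"s7.png",(u[0]-40,u[1]-30,u[0]+40,u[1]+30),6)
a=cv2.imread("pics/w7.png");b=cv2.imread("pics/s7.png");cv2.imwrite("pics/f.png",np.hstack([cv2.resize(a,(400,300)),cv2.resize(b,(400,300))]))
```

```text
pos [0.5362 0.1654 0.1923] t 21.27 y-yaw 77.94 zax [ 0.001 -0.    -1.   ] F [-1.57  0.23 -0.14] w 0.026
units [ 1.708 -0.013 -0.194] turnz -0.010461334999604333
handle ((0.4722481071949005, 0.17925074696540833), (0.010129240341484547, 0.025396917015314102), 77.7912368774414) 549 [0.11693387 0.11851763]
flange ((0.4716692268848419, 0.16872404515743256), (0.03835827112197876, 0.03084883838891983), 72.25121307373047) 0.08677524239105452
```

View pics/f.png

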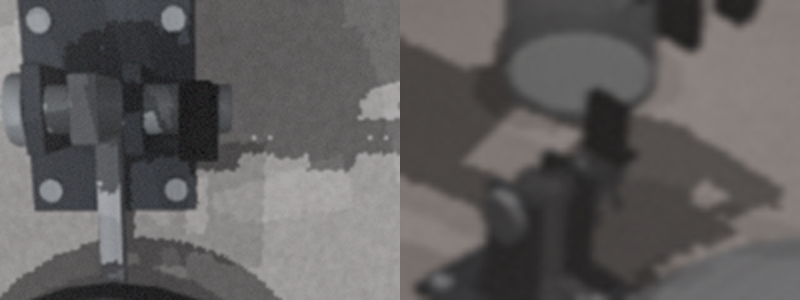

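The left view shows the black handle upright on the pin end at (205,118), with the pin head against its ear at (15,108). The right view shows the clip standing on the pin at (605,130). The handle top is at 0.1185 m, so the flange is down on the pin.

```bash
python3 -c "
from bench import *
print(sign_off())"
```

```text
the job is handed in; nothing more can be done
None
```

The job is handed in: the lock pin was pushed to its hard stop, the spring clip sits upright on it with its flange down and the bow over, and the gripper is clear. Wrist forces stayed under about 12 N, and the hand-in returned no verdict.

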